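Unhook the filling press from the keyhole rack

ROBOT

A 6-joint arm with a two-finger parallel gripper is mounted at the origin on the work surface. World frame = base frame: x ahead of the robot, y to its left, z up, the work surface at z = 0. Lengths are in m, angles in rad, forces in N, time in s.
With the tool pointing down it reaches from about 0.375 to 0.975 m from the base axis. Payload 3.8 kg.
Tool frame: the origin (TCP) lies midway between the tips of the shut fingers; the grasp point (between the pads) lies 19 mm behind it; z points along the fingers, y is the line along which they close (so a half turn about z gives the same grasp; the last joint's range is limited). The gripper opens to 88 mm and grips with 3 to 60 N. Pads are 18 mm wide; open, the fingers measure 123 mm over their backs; the gripper's body (75 mm by 187 mm) begins 45 mm behind the grasp point.
Start: joints at [-1.215, 0.264, 1.604, -0, 1.274, -0.037], TCP at [0.258, -0.624, 0.239] pointing down, gripper open.
Joint ranges: [-2.63, 2.63], [-0.94, 2.18], [0.31, 2.57], [-1.31, 4.45], [0, 2.66], [-2.55, 2.55]. Speed limits (rad/s): [2.57, 2.57, 3.14, 3.14, 3.14, 3.14].

INTERFACE

Orientations are given as a unit quaternion [x, y, z, w].
In Python, from plant import r gives the robot as it stands. Calls block until the motion is done:
- r.move_ptp(position, orientation): joint-space move of the TCP to a pose.
- r.move_l(position, rot=None, rate=0.15, max_force=None): straight line of the TCP; rot=None keeps the orientation; rate is the mean speed in m/s. With max_force (N) it stops when the force on the tool has changed by that much, and returns True; else False.
- r.move_joints(angles): joint-space move.
- r.grip(opening, squeeze=None): opening from 0.0 (shut) to 1.0 (fully open); squeeze is the grip in N (None keeps the last); returns when the fingers have stopped.
- r.pause(seconds).
- r.inverse_kinematics(position, orientation): joint angles nearest the present ones, or None.
- r.get_obs(): the state.
- r.camera(name): name is "scene" or "top"; returns a dict with "image" (480x640x3 uint8, blue, green, red), "fx", "fy", "cx", "cy" (pixels), "world_to_cam" (4x4, takes a point from world to camera coordinates). Camera axes: x right, y down, z forward; pixel columns grow to the right and rows downward; lengths in m; the calibration is good to about 2 mm. A picture is of the moment at which its call begins. There is no depth.
A pose or a line that the arm cannot do raises r.IKError and nothing moves.
- r.job_done(): hands the job in; it is judged then, once.
The state is a dict: "t": time; "joint_positions": joint angles; "qd": joint speeds; "joint_efforts": joint torques, N m; "position": TCP position; "ee_rot": TCP orientation; "force": force on the tool from outside, world axes, zero at the start; "ft_torque": the same for the moment, N m; "opening": opening from 0.0 (shut) to 1.0 (fully open); "grip_force": force on a finger pad.
Only numpy, scipy, OpenCV 4.12 (cv2) and the standard library are available. Lean on these libraries where they do the work, as an engineer would, in place of code of your own. Each camera call takes 0.05 s, during which the arm holds its last target. There are 200 camera calls.

TASK

Two hand tools hang by their necks in the keyhole slots of the steel rack. Take the press with the plain round knob: slide it along its slot to the wide end, lift it free, and set it down gently, upright, on the round wooden board with its whole foot on the wood. Leave the tool with the cross-bar handle hanging where it is.

Things in the scene. Friction and masses are not known exactly. Their poses are not given: they have to be found in the camera images.
- rack: Fixed level steel plate, 175 mm (x) by 300 mm (y), 6 mm thick, top face 120 mm above the worktop; origin on the worktop below. Two keyholes along x, at y = +65 and -65 mm: a wide octagonal end 62 mm across centred at x = -35 mm (robot side), then a slot 18 mm wide to x = +55 mm. One tool hangs in each, at x = 20 to 40 mm. Feet pass only the wide end; under the slot they catch after rising 28 mm.
- press_grip (a point): Loose press, 108 mm tall, 0.2 kg, upright: steel foot disc 42 mm across, 12 thick; neck 10 mm across, 40 long; collar 34 mm across, 6 thick (rests on the plate, falls through the wide end if let go); plain round wooden knob 36 mm across, 50 tall. This point: centre of the knob, on the axis, 83 mm above the foot's underside, 31 mm above the plate's top as it hangs. z is up.
- masher_grip (a point): The other hanging tool: same foot, neck and collar, but a thin wooden stem with a level cross-bar 90 mm long and 22 mm thick (a T). This point is the middle of the cross-bar, 88 mm above the underside of its foot and 36 mm above the plate's top as it hangs. x is along the bar, z up.
- board: Fixed round wooden board, 210 mm across and 20 mm thick, lying on the worktop. Origin at the centre of its underside; the top face is 20 mm above it.
Mind the look-alikes: they are no part of the job. What is shaped like the part that bears press_grip but red is not meant.

How it is judged:
On the way, in this order (a step that is already met when the one before it is completed fails the run):
1. the press is slid along its slot into the wide end, its foot still below the plate (x of press_grip in the frame of rack between -0.05 and -0.02 m and z of press_grip in the frame of rack between 0.12 and 0.19 m), for 0.05 s.
2. the press is lifted free, its foot above the plate (z of press_grip in the frame of rack above 0.205 m), for 0.05 s.
At the end, for the whole second after the job is handed in: The press stands upright (within 10 degrees) and at rest on the round board, its axis within 83 mm of the board's centre (whole foot on the wood), let go; the cross-bar tool still hangs in its slot, within 30 mm of where it was (horizontal distance between press_grip and board below 0.083 m and z of press_grip in the frame of board between 0.097 and 0.109 m and angle between press_grip's own z axis and vertical below 0.18 rad and linear speed of press below 0.03 m/s and contact force between the fingers and press below 0.1 N and distance of masher_grip from where it was at the start of the episode below 0.03 m); the robot touches nothing.
It fails at once if the cross-bar tool is pushed or pulled more than 30 mm from where it hung (distance of masher_grip from where it was at the start of the episode above 0.03 m).
It fails at once if the press is dropped (falls out of the fingers faster than 0.6 m/s) (contact force between the fingers and press below 0.1 N and linear speed of press above 0.6 m/s).
It also fails if it takes over 42 s, if anything falls off the work surface, if the arm or the gripper's body presses on something with over 40 N, if the wrist force passes 120 N, or if a joint passes its speed limit or range.

## Working session

There is one attempt and no reset: what is moved stays moved. The work goes in short steps, each a Python script; the robot and the scene stay as the last script left them, time stands still between calls to the robot, and variables do not carry over. Pictures are saved under pics/ and viewed, at most 10 in all, crops included, and the job is handed in when it is done.

```bash
mkdir -p pics; cat > h.py <<'E'
import numpy as np, cv2
from plant import r
def px(c,p):
    q=c["world_to_cam"]@np.r_[p,1]; return c["fx"]*q[0]/q[2]+c["cx"], c["fy"]*q[1]/q[2]+c["cy"]
def ray(c,u,v,z):
    M=np.linalg.inv(c["world_to_cam"]); d=M[:3,:3]@[(u-c["cx"])/c["fx"],(v-c["cy"])/c["fy"],1]; o=M[:3,3]
    return o+d*(z-o[2])/d[2]
E
python3 - <<'E'
from h import *
for n in("scene","top"):
    c=r.camera(n); cv2.imwrite(f"pics/{n}0.png",c["image"]); print(n,c["fx"],c["fy"],c["cx"],c["cy"],np.round(np.linalg.inv(c["world_to_cam"]),3).tolist())
print(r.get_obs())
E
```

```text
scene 601.1893712790464 601.1893712790464 314.5319899775463 237.01129376627324 [[-0.537, 0.68, -0.498, 1.149], [0.843, 0.437, -0.313, 0.297], [0.005, -0.588, -0.809, 1.189], [0.0, 0.0, 0.0, 1.0]]
top 478.629862314468 478.629862314468 312.1386786947197 252.6539757164096 [[-0.024, -0.983, 0.184, 0.329], [-1.0, 0.024, -0.002, -0.115], [-0.002, -0.184, -0.983, 0.984], [0.0, 0.0, 0.0, 1.0]]
{'t': 0.1, 'joint_positions': array([-1.21492067e+00,  2.64704579e-01,  1.60524034e+00, -5.53539645e-06,
        1.27372214e+00, -3.68873770e-02]), 'qd': array([ 6.86616172e-04, -2.58646192e-03, -9.97896418e-04,  6.64312337e-05,
        1.30672307e-04,  1.25973922e-03]), 'joint_efforts': array([-1.06576363e-04, -5.03619111e+01, -3.58069861e+01,  7.31087755e-02,
        2.33034143e-02, -4.87695593e-05]), 'position': array([ 0.25812792, -0.62298751,  0.23749292]), 'ee_rot': array([ 9.80778356e-01,  1.95122375e-01, -1.67339266e-04, -1.02361776e-03]), 'force': array([0.30163332, 0.01427444, 0.99937498]), 'ft_torque': array([ 0.01463741,  0.01746706, -0.02953146]), 'grip_force': 0.0, 'opening': 0.9991678750299227}
```

View pics/scene0.png

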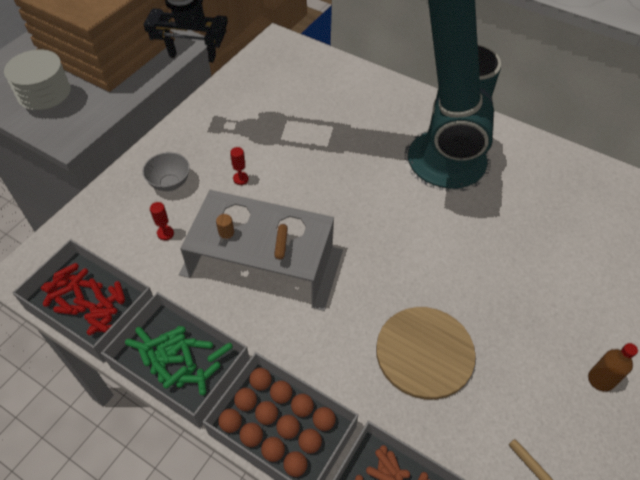

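View pics/top0.png

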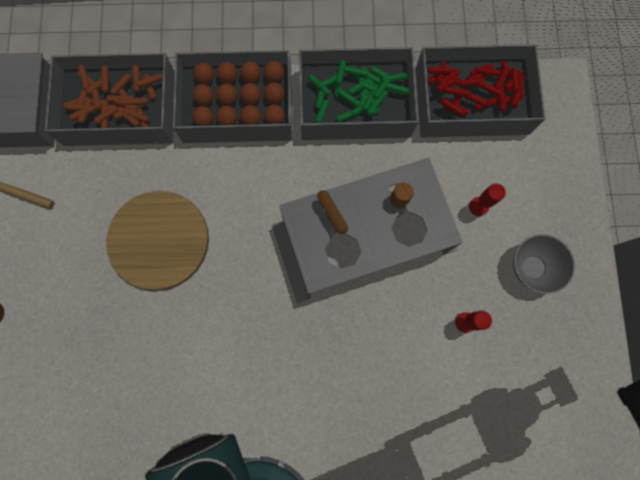

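The scene view shows the wooden knob at (226,226), the cross-bar at (281,240), red look-alikes at (238,165) and (161,220), and the board at (426,351). In the top view they are: knob (402,193), bar (333,212), reds (488,199) and (475,321), board (157,240). The wooden round knob hanging in the rack is the one meant: the reds stand outside the rack, and the other hanging tool is a T. I'll confirm that in an enlarged crop.

```bash
python3 - <<'E'
import cv2,numpy as np
a=cv2.imread("pics/top0.png")[150:310,265:475]; b=cv2.imread("pics/scene0.png")[180:310,170:350]
a=cv2.resize(a,None,fx=3.8,fy=3.8,interpolation=cv2.INTER_CUBIC); print(a.shape); cv2.imwrite("pics/tc.png",a)
b=cv2.resize(b,None,fx=4.4,fy=4.4,interpolation=cv2.INTER_CUBIC); cv2.imwrite("pics/sc.png",b)
E
```

```text
(608, 798, 3)
```

View pics/tc.png

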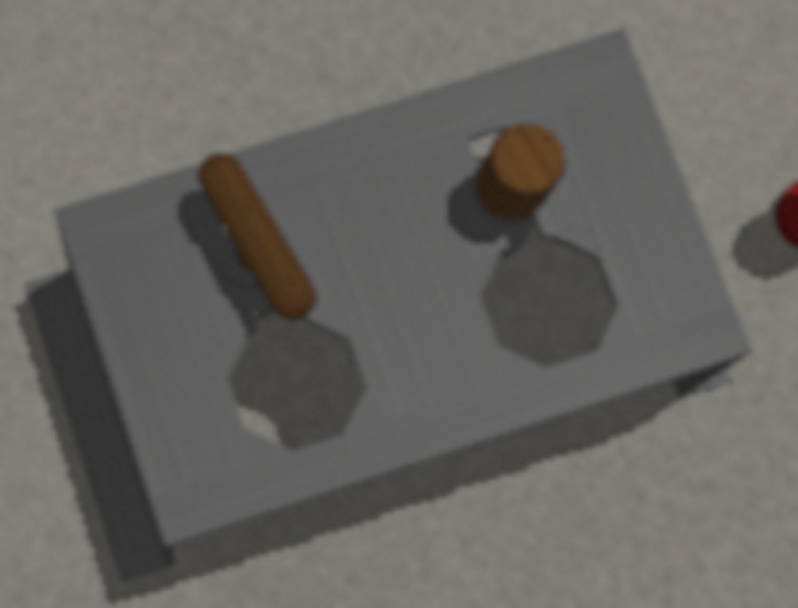

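View pics/sc.png

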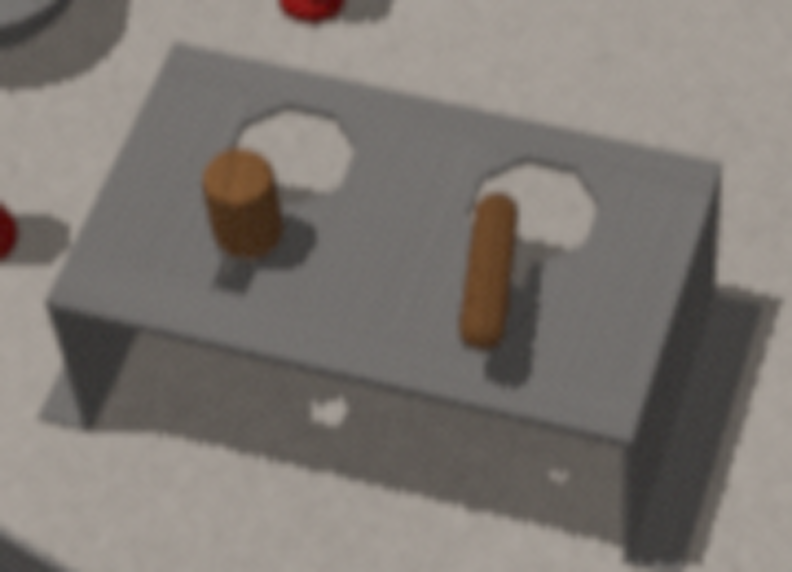

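The crops confirm it: a plain round wooden knob in the slot (top crop (527,158), scene crop (238,178)) and the T handle in the other slot. Next is the geometry.

```bash
python3 - <<'E'
from h import *
from scipy.optimize import least_squares
C={n:r.camera(n) for n in("top","scene")}
T=lambda P:np.array(P)/3.8+[265,150]; S=lambda P:np.array(P)/4.4+[170,180]
# corners: top-view far-left,far-right,near-right,near-left ; rack frame x,y
loc=[(.0875,.15),(.0875,-.15),(-.0875,-.15),(-.0875,.15)]
obs={"top":T([(58,210),(626,32),(746,352),(172,545)]),"scene":S([(632,440),(50,303),(178,42),(720,163)])}
oct_={"top":T([(549,300),(298,382)]),"scene":S([(296,150),(538,205)])}
def w(p,x,y,z): c,s=np.cos(p[2]),np.sin(p[2]); return [p[0]+c*x-s*y,p[1]+s*x+c*y,z]
def res(p,ns=("top","scene")):
    return np.concatenate([np.subtract(px(C[n],w(p,x,y,.12)),o) for n in ns for (x,y),o in zip(loc,obs[n])])
for ns in (("top",),("scene",),("top","scene")):
    f=least_squares(res,[.5,-.2,.3],args=(ns,)); print(ns,f.x.round(4),f.fun.round(1))
p=f.x
def toR(q): c,s=np.cos(p[2]),np.sin(p[2]); d=q[:2]-p[:2]; return np.round([c*d[0]+s*d[1],-s*d[0]+c*d[1]],4)
for n,u in(("top",T((527,158))),("scene",S((238,178)))):
    q=ray(C[n],*u,.176); print("knob",n,q.round(4),toR(q))
for n in oct_:
    for u in oct_[n]: print("oct",n,toR(ray(C[n],*u,.12)))
for n,u in(("top",(157.5,240.5)),("scene",(426,351))): print("board",ray(C[n],*u,.02).round(4))
for n,us in(("top",T([(215,165),(296,305)])),("scene",S([(497,200),(483,340)]))): print("bar",[toR(ray(C[n],*u,.16)).tolist() for u in us])
E
```

```text
('top',) [ 0.5421 -0.2269  0.2948] [-0.7 -0.1 -0.1 -0.9  2.2  0.3 -1.5  0.5]
('scene',) [ 0.5451 -0.2263  0.298 ] [ 0.3  0.3 -0.9 -0.2 -0.5 -0.1  1.  -0.3]
('top', 'scene') [ 0.5432 -0.2268  0.2959] [-0.7 -0.5 -0.2 -1.5  2.2 -0.4 -1.4 -0.   0.5 -0.3 -0.5 -1.1 -0.  -0.9
  1.3 -0.8]
knob top [ 0.5853 -0.28    0.176 ] [ 0.0248 -0.0632]
knob scene [ 0.5913 -0.2799  0.176 ] [ 0.0305 -0.0648]
oct top [-0.0327 -0.0644]
oct top [-0.0326  0.065 ]
oct scene [-0.0334 -0.064 ]
oct scene [-0.0333  0.0658]
board [0.5424 0.2009 0.02  ]
board [0.5522 0.2037 0.02  ]
bar [[0.0718, 0.073], [-0.0043, 0.0588]]
bar [[-0.0021, 0.0554], [0.0784, 0.0736]]
```

Rack pose is about (0.544,-0.2265), yaw 0.296, with the knob at rack (0.027,-0.064). I'll grasp with the fingers closing along the slot.

```bash
cat >> h.py <<'E'
from scipy.spatial.transform import Rotation as Ro
RK=np.array([.544,-.2265]); A=.296
def W(x,y,gz): # rack xy + grasp height -> TCP position
    return np.r_[RK+Ro.from_euler("z",A).as_matrix()[:2,:2]@[x,y], gz-.019]
def quat(a,s):
    y=np.array([s*np.cos(a),s*np.sin(a),0]); z=np.array([0,0,-1.]); return Ro.from_matrix(np.c_[np.cross(y,z),y,z]).as_quat()
E
python3 - <<'E'
from h import *
for s in(1,-1):
    for P in (W(.027,-.064,.155),W(-.035,-.065,.31),np.r_[.547,.202,.3],np.r_[.547,.202,.09]):
        q=r.inverse_kinematics(P,quat(A,s)); print(s,None if q is None else q.round(2))
s=min((1,-1),key=lambda s:abs(r.inverse_kinematics(W(.027,-.064,.3),quat(A,s))[5])); print(s)
o=r.get_obs()["position"]
r.move_l([o[0],o[1],.33])
r.move_ptp(W(.027,-.064,.30),quat(A,s))
c=r.camera("scene"); cv2.imwrite("pics/s2.png",cv2.resize(c["image"][120:330,120:400],None,fx=2.8,fy=2.8))
print(r.get_obs()["t"],r.get_obs()["position"])
E
```

```text
1 [-0.48  0.3   1.76 -0.    1.09 -0.78]
1 [-0.55  0.11  1.69 -0.    1.34 -0.85]
1 [ 0.31  0.06  1.73 -0.    1.35  0.02]
1 [ 0.31  0.23  1.94 -0.    0.97  0.02]
-1 [-0.48  0.3   1.76 -0.    1.09  2.36]
-1 [-0.55  0.11  1.69 -0.    1.34  2.29]
-1 None
-1 None
1
2.7583 [ 0.58806325 -0.28108272  0.28118301]
```

View pics/s2.png

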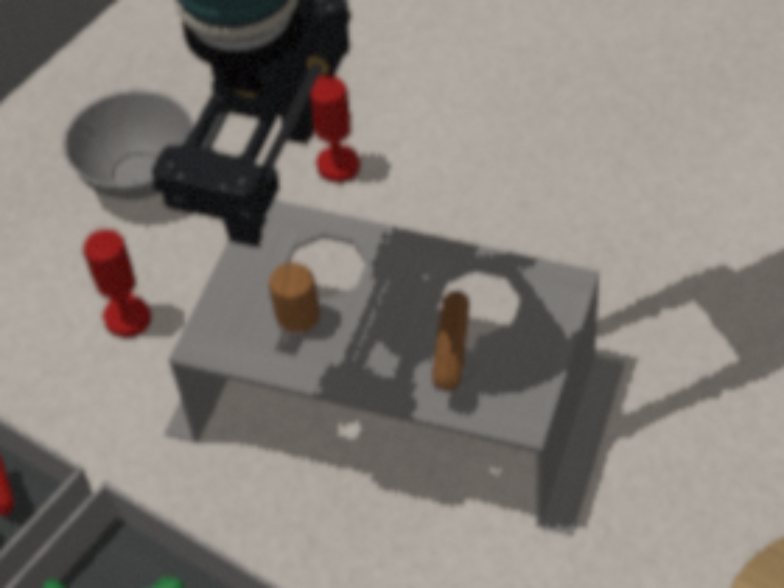

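The gripper is above the rack with its fingers lined up along the slot. The knob in this crop is at (295,295), undisturbed. Descending and gripping.

```bash
python3 - <<'E'
from h import *
p=W(.027,-.064,.156)
print(r.move_l(p,rate=.12,max_force=8))
r.grip(0.0,squeeze=20); o=r.get_obs(); print(o["t"],o["position"],o["opening"]*88,o["grip_force"],o["force"])
c=r.camera("scene"); cv2.imwrite("pics/s3.png",cv2.resize(c["image"][120:330,120:400],None,fx=2.8,fy=2.8))
E
```

```text
False
4.95 [ 0.58829593 -0.27987004  0.13694153] 35.177750359558836 19.994498547166586 [-0.09879265 -0.44652052  0.60720588]
```

View pics/s3.png

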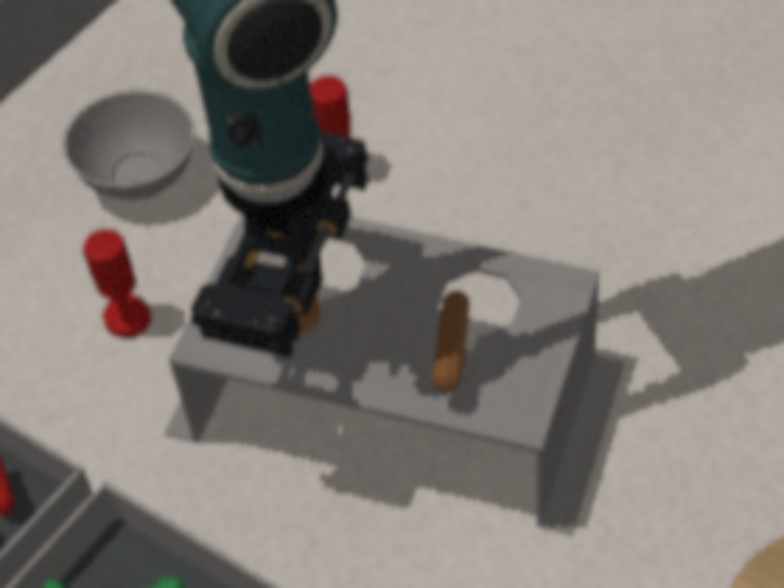

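The knob is held (35 mm opening, 20 N). Lift 4 mm, slide to the wide end, check, then lift free.

```bash
python3 - <<'E'
from h import *
def st(k):
    o=r.get_obs(); print(k,round(o["t"],2),o["position"].round(4),round(o["opening"]*88,1),o["force"].round(1))
print(r.move_l(W(.027,-.064,.160),rate=.05,max_force=10)); st("up4")
b=r.move_l(W(-.034,-.0645,.160),rate=.07,max_force=15); st(f"slid {b}")
if not b:
    r.pause(.2)
    b=r.move_l(W(-.034,-.0645,.315),rate=.08,max_force=12); st(f"lift {b}")
c=r.camera("scene"); cv2.imwrite("pics/s4.png",cv2.resize(c["image"][60:330,120:480],None,fx=2.2,fy=2.2))
E
```

```text
False
up4 5.25 [ 0.5886 -0.2798  0.141 ] 35.3 [ 0.5  0.3 -2.5]
slid False 6.28 [ 0.5307 -0.2982  0.1412] 35.1 [-0.2 -1.2 -1.5]
lift False 8.56 [ 0.5301 -0.298   0.2954] 35.1 [ 0.4 -0.2 -2.8]
```

View pics/s4.png

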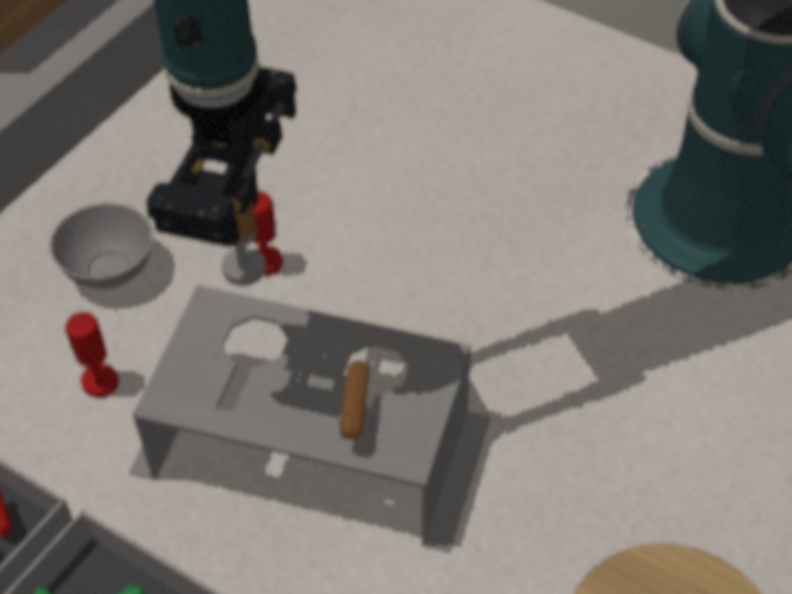

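The press (foot at (242,265)) is free and upright above the rack, and the cross-bar tool hasn't moved. Carrying it to the board.

```bash
python3 - <<'E'
from h import *
def st(k):
    o=r.get_obs(); print(k,round(o["t"],2),o["position"].round(4),round(o["opening"]*88,1),round(o["grip_force"],1),o["force"].round(1))
B=[.547,.202]
r.move_l([*B,.300],rate=.15); st("over")
r.move_l([*B,.104],rate=.1); r.pause(.2); st("low")
b=r.move_l([*B,.083],rate=.015,max_force=3); r.pause(.2); st(f"down {b}")
c=r.camera("scene"); cv2.imwrite("pics/s5.png",cv2.resize(c["image"][200:470,260:620],None,fx=2.2,fy=2.2))
E
```

```text
over 12.09 [0.547  0.2017 0.3   ] 35.4 20.0 [ 0.5 -0.3 -2.8]
low 14.4 [0.5472 0.2021 0.1043] 35.4 20.0 [-0.1 -0.5 -2.6]
down True 15.56 [0.5468 0.2019 0.0889] 35.3 20.0 [-0.8 -0.1  5.6]
```

View pics/s5.png

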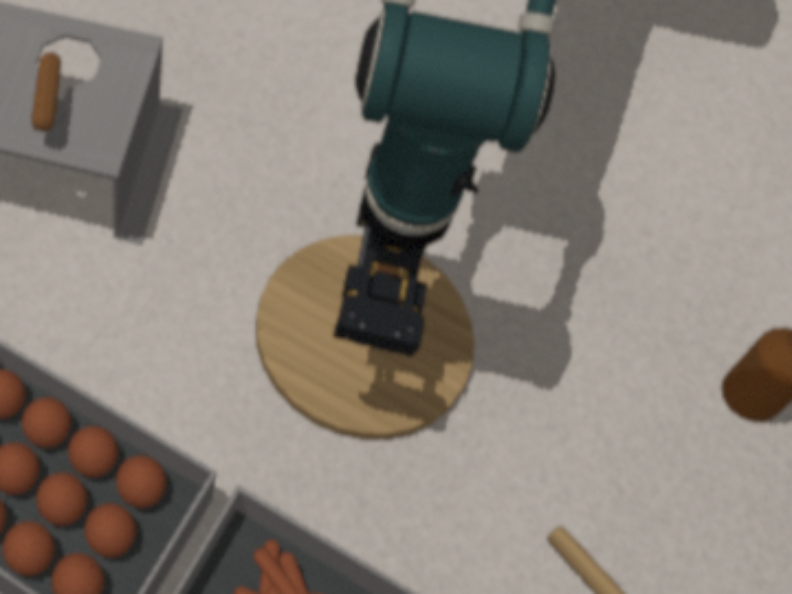

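Contact came at the expected height (TCP 0.089) over the board. Release, retreat and check.

```bash
python3 - <<'E'
from h import *
o=r.get_obs()["position"]
r.grip(1.0); r.pause(.3)
r.move_l([o[0],o[1],.26],rate=.1)
r.move_l([.45,-.1,.33],rate=.2); r.pause(.3); print(r.get_obs()["t"])
c=r.camera("scene"); cv2.imwrite("pics/s6.png",cv2.resize(c["image"][170:440,160:520],None,fx=2.2,fy=2.2))
E
```

```text
20.75
```

View pics/s6.png

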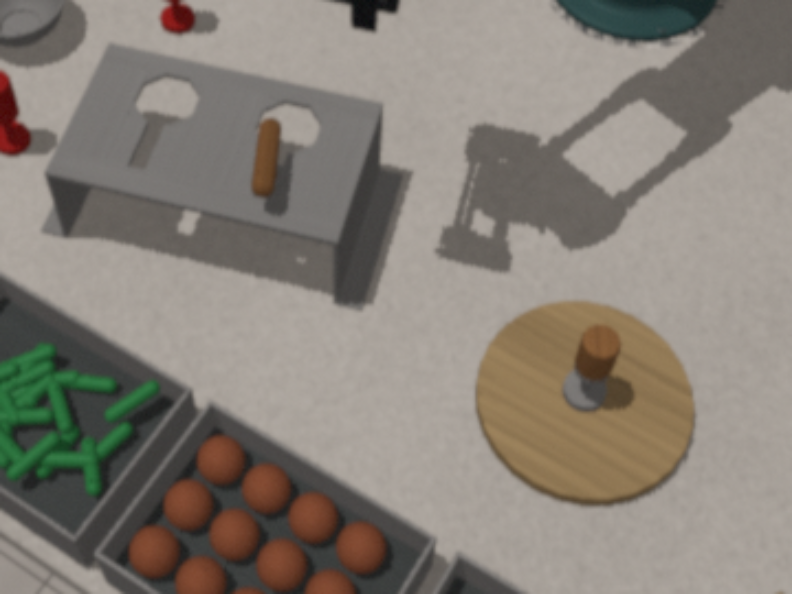

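The press stands upright near the board's centre (foot at (586,390)), and the cross-bar tool still hangs at (266,157).

```bash
python3 -c "
from plant import r
print(r.job_done())"
```

```text
the job is handed in; nothing more can be done
None
```

The press stands upright near the centre of the round board, the cross-bar tool still hangs in its slot, and I handed the job in at about 21 s on the robot's clock; no verdict came back.

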